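Seat the three handle pins of a knife, in order

ROBOT

A 6-joint arm with a two-finger parallel gripper is mounted at the origin on the work surface. World frame = base frame: x ahead of the robot, y to its left, z up, the work surface at z = 0. Lengths are in m, angles in rad, forces in N, time in s.
With the tool pointing down it reaches from about 0.35 to 0.975 m from the base axis. Payload 4.9 kg.
Tool frame: the origin (TCP) lies at the very end of the fingers, on their centre line; the grasp point (between the pads) lies ctrl.hold_point_z behind it (ctrl.hold_point_z is the distance from the TCP to the grasp point, in m); z points along the fingers, y is the line along which they close (so a half turn about z gives the same grasp; the last joint's range is limited). The gripper opens to 85 mm and grips with 20 to 120 N. Pads are 22 mm wide; open, the fingers measure 114 mm over their backs; the gripper's body (76 mm by 85 mm) begins 54 mm behind the grasp point. The pads swing forward as they close: fully open they stand 13 mm farther back than shut.
Start: joints at [-1.441, 0.053, 1.613, -0, 1.476, -0.119], TCP at [0.154, -0.606, 0.231] pointing down, gripper open.
Joint ranges: [-3.01, 3.01], [-1.01, 2.22], [0.06, 2.58], [-1.02, 4.17], [0.09, 2.62], [-3.14, 3.14]. Speed limits (rad/s): [2.57, 2.57, 3.14, 3.14, 3.14, 3.14].

INTERFACE

Orientations are given as a rotation vector (axis times angle).
In Python, from station import ctrl gives the robot as it stands. The module is installed in compiled form; this text tells all that it offers.
- The arm moves only by the tool jog_arm, never from a script. Its argument "deltas" is a list of rows, each a list of 3 entries, a list of its own where there are three numbers: the closure, from -1 (fully open) to 1 (shut), then the shift along the world's x, y, z scaled (see below), then the turn, a rotation vector about the world's x, y, z scaled (see below). A call has 1 to 12 rows; each row is the pose to reach, as a shift and turn from the pose commanded when the call began, turning the shorter way round; what a row does not reach only later rows make up. The controller multiplies each number of a shift by 0.4 m and each number of a turn by 180 degrees. A row lasts 1/12 s, in which the tool goes at most 41.7 mm and 7.16 degrees, less where a joint would pass 70% of its speed; a pose out of reach is approached as far as the arm can. A call with a number of a shift or a turn outside -1 to 1 is refused whole. A call with a gripper value outside its range is refused whole. The fingers move at their own pace and stop on an object; "squeeze" is the grip in N (left out, the last holds). Time passes only in rows, so rows that repeat a pose let the fingers close. It gives the time, the measured TCP pose, the force, the opening and the grip force at its end, in the units of the state.
- ctrl.get_obs(): the state, without advancing time (a new reading comes with each control period).
- ctrl.get_image(name): name is "scene" or "top"; returns the picture (420x560x3 uint8, red, green, blue); there is no depth.
- ctrl.get_calibration(name): a dict with "K" (3x3 intrinsics, pixels), "extrinsics" (4x4, takes a point from world to camera coordinates). Camera axes: x right, y down, z forward; pixel columns grow to the right and rows downward; lengths in m; the calibration is good to about 2 mm. A picture is of the moment at which its call begins. get_calibration takes no time and is no camera call.
- ctrl.finish_job(): hands the job in; it is judged then, once.
The state is a dict: "t": time; "q": joint angles; "dq": joint speeds; "effort": joint torques, N m; "tool_pos": TCP position; "tool_rot": TCP orientation; "contact_force": force on the tool from outside, world axes, zero at the start; "wrist_torque": the same for the moment, N m; "opening": finger opening in m; "grip_force": force on a finger pad.
Only numpy, scipy, OpenCV 4.12 (cv2) and the standard library are available. Lean on these libraries where they do the work, as an engineer would, in place of code of your own. Each camera call takes 0.05 s, during which the arm holds its last target. There are 200 camera calls.

TASK

A knife in for a new handle lies flat on the black bench mat with three brass pins standing proud of its wooden handle. With a fingertip, gently press each pin down until it is home (almost flush): first the one next to the blade, then the one at the butt end, and the middle one last. Do not pick up or shove the knife, and leave the hammer, the glue bottle and the spring clamp where they are.

Things in the scene. Friction and masses are not known exactly. Their poses are not given: they have to be found in the camera images.
- knife: knife lying flat, loose (0.3 kg), on the 5 mm thick black mat. Origin under the handle's centre, on the mat's top; x runs along the handle to the blade and may point any way, z up. Dark wood handle 130 x 30 x 24 mm, flat top 24 mm above the origin; steel blade 32 x 4 mm from x = 65 to 192 mm, 12 mm above the mat. Pins on the centre line at x = +40 (blade), 0 (middle), -40 mm (butt)
- pin_blade (a joint): brass handle pin next to the blade, 10 mm diameter, upright, flat top. Joint value in m: 0 = standing 8 mm proud of the handle face; 0.007 = home against its stop, its top 1 mm above the handle face. Starts between 0 and 0.002. Slides at a push of about 4 N and stays where it is left. The stop is hard: arrive slowly (under 20 mm/s); over 45 N spoils the handle.
- pin_middle (a joint): brass handle pin in the middle of the handle, 10 mm diameter, upright, flat top. Joint value in m: 0 = standing 8 mm proud of the handle face; 0.007 = home against its stop, its top 1 mm above the handle face. Starts between 0 and 0.002. Slides at a push of about 4 N and stays where it is left. The stop is hard: arrive slowly (under 20 mm/s); over 45 N spoils the handle.
- pin_butt (a joint): brass handle pin at the butt end, 10 mm diameter, upright, flat top. Joint value in m: 0 = standing 8 mm proud of the handle face; 0.007 = home against its stop, its top 1 mm above the handle face. Starts between 0 and 0.002. Slides at a push of about 4 N and stays where it is left. The stop is hard: arrive slowly (under 20 mm/s); over 45 N spoils the handle.
- pin_blade_top (a point): centre of the flat top of the pin next to the blade (moves with the pin; on the handle's centre line, x = +40 mm of the knife); 32 mm above the knife's origin at joint value 0, 25 mm at 0.007
- pin_middle_top (a point): centre of the flat top of the pin in the middle (moves with the pin; on the handle's centre line, x = 0 of the knife); 32 mm above the knife's origin at joint value 0, 25 mm at 0.007
- pin_butt_top (a point): centre of the flat top of the pin at the butt end (moves with the pin; on the handle's centre line, x = -40 mm of the knife); 32 mm above the knife's origin at joint value 0, 25 mm at 0.007
- hammer: bystander: hammer lying on the mat beside the handle, 220 mm long, wooden handle, 26 mm high, head 88 mm across; 50 mm or more from the knife's centre line. Origin under its middle, x along its length towards the head
- glue: bystander: small white glue bottle with yellow cap standing on the mat, 36 mm diameter, 60 mm tall, on the other side of the handle, about 80 to 110 mm from its centre line. Origin under its centre
- clamp: bystander: dark steel spring clamp with orange grips lying on the mat off the butt end of the knife, 125 x 70 x 14 mm. Origin under its pivot

How it is judged:
On the way, in this order (a step that is already met when the one before it is completed fails the run):
1. the pin next to the blade is pressed home (within 2 mm of its stop), the two others not yet (value of joint pin_blade above 0.005 m and value of joint each of pin_butt, pin_middle below 0.0035 m), for 0.1 s.
2. then the pin at the butt end is pressed home, the middle one not yet (value of joint pin_butt above 0.005 m and value of joint pin_middle below 0.0035 m), for 0.1 s.
3. last the middle pin is pressed home (value of joint pin_middle above 0.005 m), for 0.1 s.
At the end, for the whole second after the job is handed in: All three pins are within 2 mm of home, and the knife lies flat and at rest on the mat within 30 mm of where it started (value of joint each of pin_blade, pin_butt, pin_middle above 0.005 m and distance of knife from where it was at the start of the episode below 0.03 m and angle between knife's own z axis and vertical below 0.1 rad and linear speed of knife below 0.02 m/s); the robot touches nothing.
It fails at once if the fingers press the knife or a pin harder than 45 N (contact force between the fingers and knife above 45 N).
It fails at once if the knife is lifted or tipped up (its origin above 15 mm, or tilted more than 0.2 rad) (height (world z) of knife above 0.015 m or angle between knife's own z axis and vertical above 0.2 rad).
It fails at once if the knife is shoved more than 30 mm (distance of knife from where it was at the start of the episode above 0.03 m).
It fails at once if the hammer, the glue bottle or the spring clamp is moved more than 15 mm (distance of any of hammer, glue, clamp from where it was at the start of the episode above 0.015 m).
It also fails if it takes over 45 s, if anything falls off the work surface, if the arm or the gripper's body presses on something with over 40 N, if the wrist force passes 120 N, or if a joint passes its speed limit or range.

## Working session

There is one attempt and no reset: what is moved stays moved. The work goes in short steps, Python scripts to look and compute and a tool call to move; the robot and the scene stay as the last step left them, time stands still between calls to the robot, and variables do not carry over. Pictures are saved under pics/ and viewed, at most 10 in all, crops included, and the job is handed in when it is done.

Besides the shell and the picture viewer there is one more tool, called after ">>>" by a JSON object that holds its "api" and its "payload", one argument or row to a line. jog_arm: Moves the arm, as the interface text tells. Its arguments: {"type":"object","properties":{"deltas":{"type":"array","items":{"type":"array"}},"squeeze":{"type":"number"}},"required":["deltas"]}

```bash
mkdir -p pics; python3 - <<'E'
from station import ctrl
import cv2,numpy as np
for n in("scene","top"):
    im=ctrl.get_image(n); cv2.imwrite(f"pics/{n}0.png",im[:,:,::-1])
    c=ctrl.get_calibration(n); print(n,np.round(c["K"],1).tolist(),np.round(c["extrinsics"],4).tolist())
print(ctrl.get_obs(),ctrl.hold_point_z)
E
```

```text
scene [[424.8, 0.0, 281.5], [0.0, 424.8, 204.0], [0.0, 0.0, 1.0]] [[-0.1153, 0.9933, -0.0058, 0.0433], [0.8213, 0.092, -0.563, -0.4345], [-0.5587, -0.0697, -0.8264, 1.2019], [0.0, 0.0, 0.0, 1.0]]
top [[502.8, 0.0, 282.2], [0.0, 502.8, 218.5], [0.0, 0.0, 1.0]] [[-0.0188, -0.9997, -0.0161, 0.0381], [-0.9979, 0.0198, -0.0624, 0.5503], [0.0627, 0.0149, -0.9979, 0.8297], [0.0, 0.0, 0.0, 1.0]]
{'t': 0.1, 'q': array([-1.44098085e+00,  5.33231090e-02,  1.61415580e+00, -1.84639477e-05,
        1.47600067e+00, -1.19002029e-01]), 'dq': array([-2.51295490e-05, -1.17552345e-03, -3.77643745e-03,  3.21359803e-05,
        7.46182362e-04, -6.02923519e-04]), 'effort': array([-6.19419043e-04, -3.94904423e+01, -3.71366429e+01, -2.42925917e-04,
        3.88341694e-03, -2.05243276e-05]), 'tool_pos': array([ 0.1538319 , -0.60519086,  0.23016648]), 'tool_rot': array([-3.11543938e+00, -3.89602813e-01,  4.48682070e-05]), 'contact_force': array([-0.17959869, -0.02954274, -0.24368072]), 'wrist_torque': array([-0.01061262,  0.00673603,  0.00527846]), 'grip_force': 0.0, 'opening': 0.08548186351722567} 0.0187
```

View pics/scene0.png

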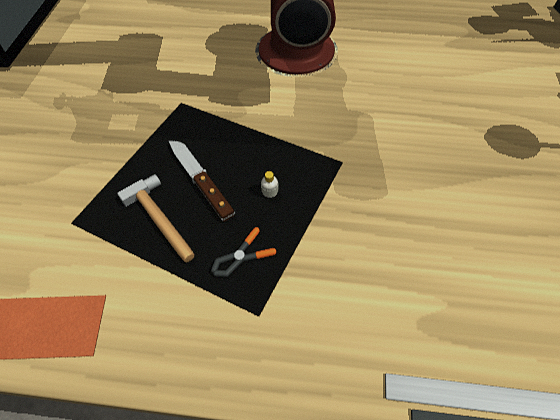

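View pics/top0.png

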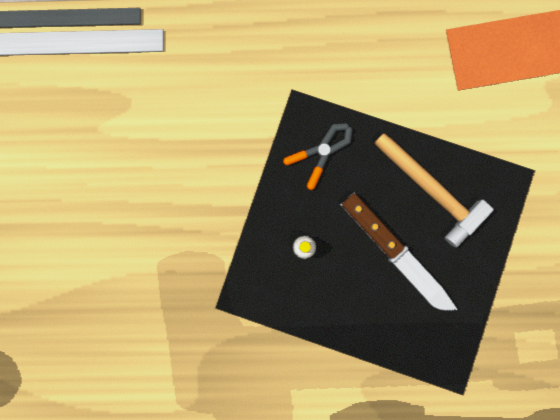

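The scene view shows the pins near (203,178), (212,190) and (222,204), and the top view shows them at (392,244) on the blade side, (375,227) in the middle and (359,209) at the butt. The hammer lies to one side, the glue on the other, and the clamp off the butt end. Next I triangulate the pins.

```bash
cat > h.py <<'E'
from station import ctrl
import cv2,numpy as np
def pins(n,guess,im=None):
    im=ctrl.get_image(n) if im is None else im
    hsv=cv2.cvtColor(im,cv2.COLOR_RGB2HSV).astype(int); out=[]
    w=np.clip(im[:,:,1].astype(float)-85,0,None)   # brass: green channel well above wood's
    for u,v in guess:
        for _ in range(4):
            r=5 if n=="top" else 4
            yy,xx=np.mgrid[0:420,0:560]; m=w*(((xx-u)**2+(yy-v)**2)<=r*r)
            u,v=(m*xx).sum()/m.sum(),(m*yy).sum()/m.sum()
        out.append((u,v))
    return np.array(out)
def P(n):
    c=ctrl.get_calibration(n); return c["K"]@c["extrinsics"][:3]
def at_z(n,uv,z):
    M=P(n); H=np.c_[M[:,:2],M[:,2]*z+M[:,3]]
    q=np.linalg.solve(H,np.c_[uv,np.ones(len(uv))].T); return (q[:2]/q[2]).T
E
python3 - <<'E'
from h import *
im=ctrl.get_image("top"); print(im[225:230,370:381,1], im[218,366])
t=pins("top",[(392,244),(375,227),(359,209)],im); s=pins("scene",[(203,178),(212,190),(222,204)])
print(t,s)
X=cv2.triangulatePoints(P("top"),P("scene"),t.T,s.T); X=(X[:3]/X[3]).T; print(X.round(4))
print(at_z("top",t,.036).round(4)); print(at_z("scene",s,.036).round(4))
for n,g in(("hammer",[(381,141),(467,216),(480,205),(457,237)]),("clampgripend",[(311,187)]),("glue",[(305,247)])): print(n,at_z("top",np.array(g,float),.02).round(3).tolist())
a=cv2.resize(im[180:300,320:480],None,fx=5,fy=5,interpolation=cv2.INTER_NEAREST);
for u,v in t: cv2.circle(a,(int((u-320+.5)*5),int((v-180+.5)*5)),2,(0,0,255),-1)
cv2.imwrite("pics/crop.png",a[:,:,::-1])
from scipy.spatial.transform import Rotation as R
print(R.from_rotvec(ctrl.get_obs()["tool_rot"]).as_matrix().round(3))
E
```

```text
[[ 70  82 121 172 183 184 176 150  79  58  63]
 [ 74  96 139 181 186 184 180 158  79  54  60]
 [ 72 101 143 182 186 188 183 160  86  50  51]
 [ 69  87 127 173 182 183 170 136  73  62  64]
 [ 61  78  96 115 145 148 119  76  53  60  63]] [115  67  37]
[[391.19750824 244.50567974]
 [374.53994597 226.39675801]
 [357.9894618  208.4271735 ]] [[202.40772014 177.37273824]
 [211.49071926 189.84338747]
 [221.27685493 202.94795127]]
[[ 0.5038 -0.1514  0.0384]
 [ 0.5339 -0.1253  0.0386]
 [ 0.5639 -0.099   0.0384]]
[[ 0.5035 -0.1504]
 [ 0.5337 -0.1241]
 [ 0.5638 -0.0979]]
[[ 0.5021 -0.1543]
 [ 0.5322 -0.1283]
 [ 0.5624 -0.1016]]
hammer [[0.679, -0.142], [0.549, -0.281], [0.567, -0.304], [0.514, -0.263]]
clampgripend [[0.603, -0.022]]
glue [[0.502, -0.01]]
[[ 0.969  0.246 -0.   ]
 [ 0.246 -0.969  0.001]
 [ 0.    -0.001 -1.   ]]
```

View pics/crop.png

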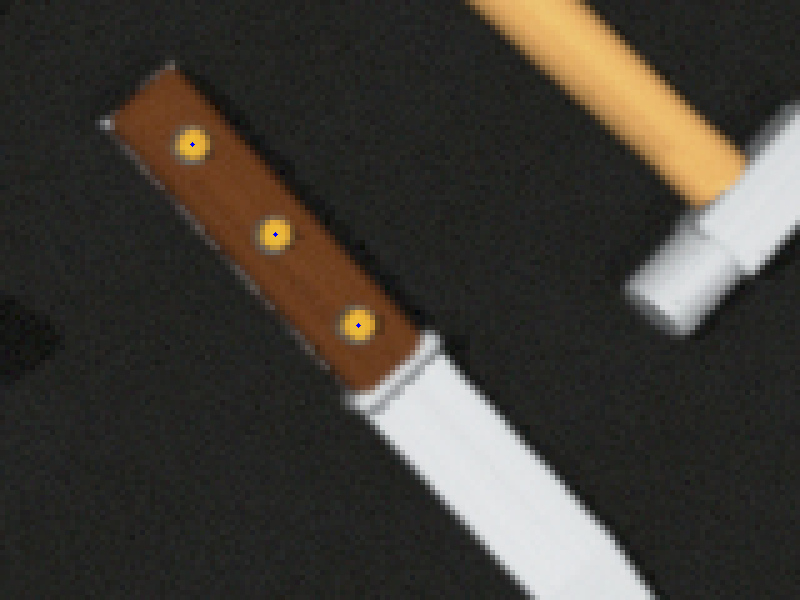

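The heights agree with the text (about 37 mm). I approach with the fingers shut.

>>> {"api": "jog_arm", "payload": {
  "deltas": [
    [1,[0.8,1.0,-0.2],[0,0,0]],
    [1,[0.8,1.0,-0.2],[0,0,0]],
    [1,[0.8,1.0,-0.2],[0,0,0]],
    [1,[0.8,1.0,-0.2],[0,0,0]],
    [1,[0.8,1.0,-0.2],[0,0,0]],
    [1,[0.8,1.0,-0.2],[0,0,0]],
    [1,[0.8,1.0,-0.2],[0,0,0]],
    [1,[0.8,1.0,-0.2],[0,0,0]],
    [1,[0.8,1.0,-0.2],[0,0,0]],
    [1,[0.8,1.0,-0.2],[0,0,0]],
    [1,[0.8,1.0,-0.2],[0,0,0]],
    [1,[0.8,1.0,-0.2],[0,0,0]]
  ],
  "squeeze": 20
}}

```text
t: 1.2
tool_pos: [0.4633, -0.2181, 0.1539]
tool_rot: [3.117, 0.39, 0.0]
contact_force: [-0.0, 0.2, -0.6]
opening: 0.0002
grip_force: 0.0
```

>>> {"api": "jog_arm", "payload": {
  "deltas": [
    [1,[0.1,0.168,-0.1],[0,0,0]],
    [1,[0.1,0.168,-0.1],[0,0,0]],
    [1,[0.1,0.168,-0.23],[0,0,0]],
    [1,[0.1,0.168,-0.23],[0,0,0]],
    [1,[0.1,0.168,-0.23],[0,0,0]],
    [1,[0.1,0.168,-0.23],[0,0,0]],
    [1,[0.1,0.168,-0.23],[0,0,0]]
  ]
}}

```text
t: 1.78
tool_pos: [0.5034, -0.1543, 0.0642]
tool_rot: [3.116, 0.387, 0.004]
contact_force: [0.5, -0.0, 0.3]
opening: 0.0001
grip_force: 0.0
```

```bash
python3 - <<'E'
from h import *
print(ctrl.get_obs()["tool_pos"],ctrl.get_obs()["contact_force"])
a=[cv2.resize(ctrl.get_image(n)[y:y+150,x:x+200],None,fx=2,fy=4*0.5*2) for n,x,y in(("top",300,150),("scene",110,100))]
a=[cv2.resize(i,(400,300)) for i in a]
cv2.imwrite("pics/above.png",np.hstack(a)[:,:,::-1])
E
```

```text
[ 0.50343121 -0.15429171  0.06415252] [ 0.49192946 -0.04311679  0.28024084]
```

View pics/above.png

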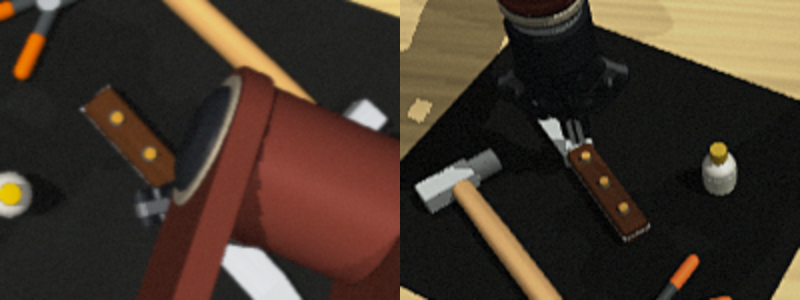

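The left view shows the wrist over the blade pin. In the right view the shut fingertips hover just behind the blade pin and clear of the hammer and glue.

>>> {"api": "jog_arm", "payload": {
  "deltas": [
    [1,[0,0.007,-0.01],[0,0,0]],
    [1,[0,0.007,-0.02],[0,0,0]],
    [1,[0,0.007,-0.03],[0,0,0]],
    [1,[0,0.007,-0.04],[0,0,0]],
    [1,[0,0.007,-0.05],[0,0,0]],
    [1,[0,0.007,-0.05],[0,0,0]],
    [1,[0,0.007,-0.05],[0,0,0]]
  ]
}}

```text
t: 2.47
tool_pos: [0.5021, -0.1498, 0.0416]
tool_rot: [-3.117, -0.39, 0.002]
contact_force: [-0.1, 0.4, -0.6]
opening: -0.0
grip_force: 0.0
```

>>> {"api": "jog_arm", "payload": {
  "deltas": [
    [1,[0.002,-0.004,-0.003],[0,0,0]],
    [1,[0.002,-0.004,-0.006],[0,0,0]],
    [1,[0.002,-0.004,-0.009],[0,0,0]],
    [1,[0.002,-0.004,-0.012],[0,0,0]],
    [1,[0.002,-0.004,-0.015],[0,0,0]],
    [1,[0.002,-0.004,-0.018],[0,0,0]],
    [1,[0.002,-0.004,-0.02],[0,0,0]],
    [1,[0.002,-0.004,-0.02],[0,0,0]]
  ]
}}

```text
t: 3.13
tool_pos: [0.5034, -0.1516, 0.0344]
tool_rot: [-3.117, -0.39, 0.0]
contact_force: [-1.5, 0.5, 3.8]
opening: 0.0002
grip_force: 1.5
```

>>> {"api": "jog_arm", "payload": {
  "deltas": [
    [1,[0,0,-0.002],[0,0,0]],
    [1,[0,0,-0.004],[0,0,0]],
    [1,[0,0,-0.006],[0,0,0]],
    [1,[0,0,-0.008],[0,0,0]],
    [1,[0,0,-0.009],[0,0,0]],
    [1,[0,0,-0.009],[0,0,0]]
  ]
}}

```text
t: 3.63
tool_pos: [0.5034, -0.1516, 0.0305]
tool_rot: [3.117, 0.39, 0.0]
contact_force: [-1.4, -0.2, 3.3]
opening: -0.0002
grip_force: 1.5
```

>>> {"api": "jog_arm", "payload": {
  "deltas": [
    [1,[0,0,-0.001],[0,0,0]],
    [1,[0,0,-0.002],[0,0,0]],
    [1,[0,0,-0.002],[0,0,0]]
  ]
}}

```text
t: 3.88
tool_pos: [0.5034, -0.1516, 0.03]
tool_rot: [-3.117, -0.39, 0.0]
contact_force: [-1.5, 0.2, 5.1]
opening: 0.0002
grip_force: 2.6
```

>>> {"api": "jog_arm", "payload": {
  "deltas": [
    [1,[0,0,-0.001],[0,0,0]],
    [1,[0,0,-0.001],[0,0,0]]
  ]
}}

```text
t: 4.05
tool_pos: [0.5034, -0.1516, 0.0299]
tool_rot: [-3.117, -0.39, 0.0]
contact_force: [-3.4, 1.6, 7.6]
opening: 0.0001
grip_force: 3.8
```

Stop reached (force rising at z = 30 mm). I lift and go to the butt pin.

>>> {"api": "jog_arm", "payload": {
  "deltas": [
    [1,[0,0,0.03],[0,0,0]],
    [1,[0,0,0.065],[0,0,0]],
    [1,[0,0,0.065],[0,0,0]],
    [1,[0.05,0.043,0.065],[0,0,0]],
    [1,[0.1,0.087,0.065],[0,0,0]],
    [1,[0.13,0.113,0.065],[0,0,0]],
    [1,[0.149,0.13,0.05],[0,0,0]],
    [1,[0.149,0.13,0.04],[0,0,0]],
    [1,[0.149,0.13,0.033],[0,0,0]],
    [1,[0.149,0.13,0.03],[0,0,0]],
    [1,[0.149,0.13,0.03],[0,0,0]],
    [1,[0.149,0.13,0.03],[0,0,0]]
  ]
}}

```text
t: 5.05
tool_pos: [0.5622, -0.1001, 0.041]
tool_rot: [-3.117, -0.388, 0.001]
contact_force: [-0.3, -0.8, 0.2]
opening: 0.0001
grip_force: 0.0
```

```bash
python3 - <<'E'
from h import *
ims=[(n,ctrl.get_image(n)) for n in("top","scene")]
a=[cv2.resize(i[y:y+120,x:x+160],(400,300)) for (n,i),x,y in((ims[0],310,170),(ims[1],140,120))]
cv2.imwrite("pics/butt.png",np.hstack(a)[:,:,::-1])
E
```

```text
(no output)
```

View pics/butt.png

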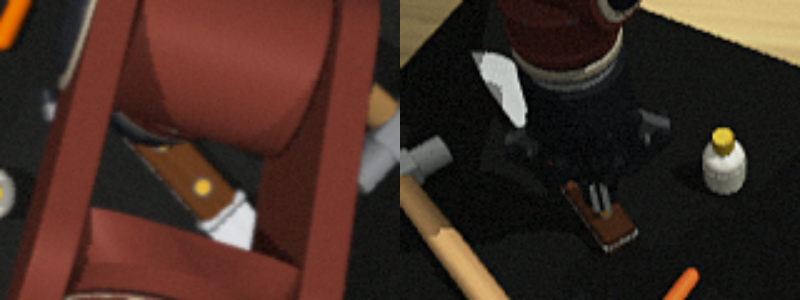

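The blade pin still appears at about (391,245) in the top view, so the knife has not moved. The fingertips are above the butt pin. I press it.

>>> {"api": "jog_arm", "payload": {
  "deltas": [
    [1,[0.001,0.001,-0.003],[0,0,0]],
    [1,[0.001,0.001,-0.006],[0,0,0]],
    [1,[0.001,0.001,-0.009],[0,0,0]],
    [1,[0.001,0.001,-0.012],[0,0,0]],
    [1,[0.001,0.001,-0.015],[0,0,0]],
    [1,[0.001,0.001,-0.017],[0,0,0]],
    [1,[0.001,0.001,-0.019],[0,0,0]],
    [1,[0.001,0.001,-0.021],[0,0,0]],
    [1,[0.001,0.001,-0.023],[0,0,0]],
    [1,[0.001,0.001,-0.025],[0,0,0]],
    [1,[0.001,0.001,-0.025],[0,0,0]]
  ]
}}

```text
t: 6.07
tool_pos: [0.5633, -0.0992, 0.0313]
tool_rot: [3.117, 0.39, 0.0]
contact_force: [-1.8, 0.5, 2.6]
opening: -0.0001
grip_force: 1.6
```

>>> {"api": "jog_arm", "payload": {
  "deltas": [
    [1,[0,0,-0.001],[0,0,0]],
    [1,[0,0,-0.002],[0,0,0]],
    [1,[0,0,-0.003],[0,0,0]],
    [1,[0,0,-0.004],[0,0,0]],
    [1,[0,0,-0.004],[0,0,0]]
  ]
}}

```text
t: 6.48
tool_pos: [0.5634, -0.0992, 0.03]
tool_rot: [-3.117, -0.39, 0.0]
contact_force: [-3.2, 0.9, 5.5]
opening: 0.0001
grip_force: 2.7
```

>>> {"api": "jog_arm", "payload": {
  "deltas": [
    [1,[0,0,0.03],[0,0,0]],
    [1,[0,0,0.06],[0,0,0]],
    [1,[0,0,0.06],[0,0,0]],
    [1,[-0.03,-0.026,0.06],[0,0,0]],
    [1,[-0.06,-0.052,0.06],[0,0,0]],
    [1,[-0.075,-0.066,0.05],[0,0,0]],
    [1,[-0.075,-0.066,0.04],[0,0,0]],
    [1,[-0.075,-0.066,0.033],[0,0,0]],
    [1,[-0.075,-0.066,0.03],[0,0,0]],
    [1,[-0.075,-0.066,0.03],[0,0,0]],
    [1,[-0.075,-0.066,0.03],[0,0,0]]
  ]
}}

```text
t: 7.4
tool_pos: [0.5335, -0.1253, 0.0415]
tool_rot: [-3.117, -0.391, 0.0]
contact_force: [1.4, -0.1, -0.5]
opening: -0.0
grip_force: 0.0
```

>>> {"api": "jog_arm", "payload": {
  "deltas": [
    [1,[0,0,-0.003],[0,0,0]],
    [1,[0,0,-0.006],[0,0,0]],
    [1,[0,0,-0.009],[0,0,0]],
    [1,[0,0,-0.012],[0,0,0]],
    [1,[0,0,-0.015],[0,0,0]],
    [1,[0,0,-0.017],[0,0,0]],
    [1,[0,0,-0.019],[0,0,0]],
    [1,[0,0,-0.021],[0,0,0]],
    [1,[0,0,-0.023],[0,0,0]],
    [1,[0,0,-0.025],[0,0,0]],
    [1,[0,0,-0.025],[0,0,0]]
  ]
}}

```text
t: 8.32
tool_pos: [0.5334, -0.1256, 0.0317]
tool_rot: [-3.117, -0.39, -0.0]
contact_force: [-1.5, 1.9, 3.8]
opening: -0.0001
grip_force: 1.6
```

>>> {"api": "jog_arm", "payload": {
  "deltas": [
    [1,[0,0,-0.001],[0,0,0]],
    [1,[0,0,-0.002],[0,0,0]],
    [1,[0,0,-0.003],[0,0,0]],
    [1,[0,0,-0.004],[0,0,0]],
    [1,[0,0,-0.005],[0,0,0]],
    [1,[0,0,-0.005],[0,0,0]]
  ]
}}

```text
t: 8.82
tool_pos: [0.5334, -0.1256, 0.03]
tool_rot: [-3.117, -0.39, 0.0]
contact_force: [-2.4, 1.3, 5.8]
opening: -0.0002
grip_force: 2.7
```

All three are at their stops. I retreat upward and back to clear the view.

>>> {"api": "jog_arm", "payload": {
  "deltas": [
    [1,[0,0,0.04],[0,0,0]],
    [1,[0,0,0.12],[0,0,0]],
    [1,[0,0,0.2],[0,0,0]],
    [1,[0,0,0.3],[0,0,0]],
    [1,[0,0,0.4],[0,0,0]],
    [1,[-0.3,-0.6,0.4],[0,0,0]],
    [1,[-0.3,-0.6,0.4],[0,0,0]],
    [1,[-0.3,-0.6,0.4],[0,0,0]],
    [1,[-0.3,-0.6,0.4],[0,0,0]],
    [1,[-0.3,-0.6,0.4],[0,0,0]],
    [1,[-0.3,-0.6,0.4],[0,0,0]],
    [1,[-0.3,-0.6,0.4],[0,0,0]]
  ]
}}

```text
t: 9.82
tool_pos: [0.4109, -0.3693, 0.1891]
tool_rot: [3.116, 0.384, -0.002]
contact_force: [-0.4, -0.4, 0.8]
opening: -0.0001
grip_force: 0.0
```

>>> {"api": "jog_arm", "payload": {
  "deltas": [
    [1,[-0.1,-0.2,0],[0,0,0]],
    [1,[-0.1,-0.2,0],[0,0,0]],
    [1,[-0.1,-0.2,0],[0,0,0]],
    [1,[-0.1,-0.2,0],[0,0,0]],
    [1,[-0.1,-0.2,0],[0,0,0]],
    [1,[-0.1,-0.2,0],[0,0,0]]
  ]
}}

```text
t: 10.32
tool_pos: [0.3738, -0.4445, 0.1891]
tool_rot: [-3.116, -0.391, 0.0]
contact_force: [0.1, 0.2, 0.9]
opening: -0.0002
grip_force: 0.0
```

```bash
python3 - <<'E'
from h import *
ims=[(n,ctrl.get_image(n)) for n in("top","scene")]
t=pins("top",[(391,244),(374,226),(358,208)],ims[0][1]); s=pins("scene",[(202,178),(211,191),(221,204)],ims[1][1])
X=cv2.triangulatePoints(P("top"),P("scene"),t.T,s.T); print((X[:3]/X[3]).T.round(4))
a=[cv2.resize(i[y:y+225,x:x+300],(400,300)) for (n,i),x,y in((ims[0],230,90),(ims[1],60,90))]
cv2.imwrite("pics/end.png",np.hstack(a)[:,:,::-1])
E
```

```text
[[ 0.5039 -0.1516  0.0335]
 [ 0.5339 -0.1254  0.0328]
 [ 0.5639 -0.0992  0.033 ]]
```

View pics/end.png

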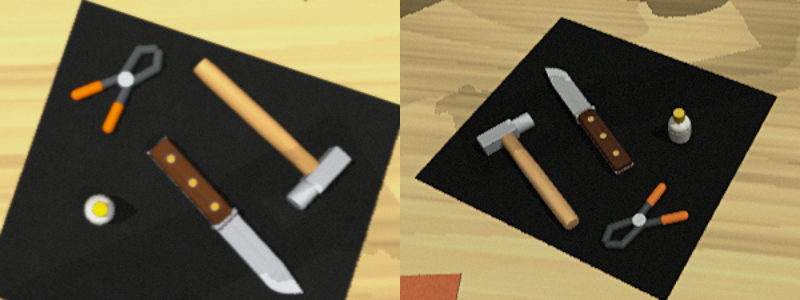

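The view is clear. The knife has not moved (pins at crop (171,158), (193,183), (214,206)), all three tops are 5–6 mm lower and level, and the bystanders are in place.

```bash
python3 -c "
from station import ctrl
print(ctrl.finish_job())"
```

```text
the job is handed in; nothing more can be done
None
```

I pressed all three pins down to their stops in the order blade, butt, middle, with the wrist force reading no more than about 8 N, and handed the job in. The final pictures show the knife and the other items where they were; no verdict was returned.

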